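# Hold the off-centre lever level above its mounting posts

### The job

Pick the cast lever up off the desk by its balance point and hold it level over the two-post fixture, the hub's hole straight above the thick post and the small eye's hole straight above the thin pin, with about 3 cm of air over the post tops, so that I can slip the spacers on underneath. Finish while holding it there, still and level, with the fingers still at the balance point; do not let it touch the fixture on the way, and leave the tin, the spanner and the tape roll where they are.

Things in the scene. Friction and masses are not known exactly. Their poses are not given: they have to be found in the camera images.
- lever: Loose lever, lies flat, 0.38 to 0.6 kg: steel hub ring (47 mm wide, 42 high, 22 mm hole) and small steel eye ring (31 mm wide, 38 high, 15 mm hole), hole centres 160 mm apart, joined by an aluminium arm 16 mm wide, 20 deep, raised 14 mm off the desk. Hub-heavy: gripped elsewhere it may droop. Origin: underside plane, below the balance point, 44 mm from the hub's axis; x points hub to eye, z up.
- balance (a point): The lever's balance point, on the arm well off its middle: 44 mm from the hub's axis, 116 mm from the eye's axis, at mid-depth of the arm, 24 mm above the lever's underside (and the desk at the start). Axes as the lever's.
- hub_hole (a point): Centre of the lower mouth of the hole in the lever's thick hub, in the plane of the lever's underside.
- fixture: Fixed grey base plate 236 x 64 x 12 mm with two upright steel posts 160 mm apart on its long centre line: a thick post (17 mm across) and a thin pin (10 mm), tops 55 mm above the desk. Origin at desk level between them, 44 mm from the thick post's axis, below where the lever's balance point belongs; x points from thick post to thin pin, z up.
- post_top (a point): Centre of the top of the thick post (the hub belongs above it), 55 mm above the desk.
- pin_top (a point): Centre of the top of the thin pin (the eye belongs above it), 55 mm above the desk.
- flux_tin: Bystander: round red and white tin, 64 mm across, 24 mm high, on the desk. Origin at the centre of its underside.
- flat_spanner: Bystander: flat steel spanner, 136 x 32 x 4 mm, on the desk beyond the fixture. Origin at the centre of its underside.
- tape: Bystander: black tape roll lying flat, 58 mm across, 19 mm high, on the desk. Origin at the centre of its underside.
Things that resemble listed ones, but are neither listed nor needed, are in the scene too. Leave any red look-alike of the lever alone.

How it is judged:
By the outcome, as a careful person would: the job done as asked, in the order asked, and still so for the second after the job is handed in, while the arm keeps its last pose, push and grip.
It also fails if it takes over 35 s, if anything falls off the work surface, if the arm or the gripper's body presses on something with over 40 N, if the wrist force passes 120 N, or if a joint passes its speed limit or range.

### The arm

A 6-joint arm with a two-finger parallel gripper is mounted at the origin on the work surface; the furniture and walls round the work are solid. World frame = base frame: x ahead of the robot, y to its left, z up, the work surface at z = 0. Lengths are in m, angles in rad, forces in N, time in s.
With the tool pointing down it reaches from about 0.25 to 0.775 m from the base axis. Payload 8.9 kg.
Tool frame: the origin (TCP) lies at the very end of the fingers, on their centre line; the grasp point (between the pads) lies 19 mm behind it; z points along the fingers, y is the line along which they close (so a half turn about z gives the same grasp; the last joint's range is limited). The gripper opens to 85 mm and grips with 20 to 120 N. Pads are 22 mm wide; open, the fingers measure 114 mm over their backs; the gripper's body (76 mm by 85 mm) begins 54 mm behind the grasp point. The pads swing forward as they close: fully open they stand 13 mm farther back than shut.
Start: joints at [1.179, 0.291, -0.153, 1.127, 0, 1.431], TCP at [0.131, 0.508, 0.231] pointing down, gripper open.
Joint ranges: [-2.52, 2.52], [-0.91, 1.74], [-1.3, 1.37], [-1.96, 2.02], [-1.52, 1.47], [-3.14, 3.14]. Speed limits (rad/s): [2.22, 2.22, 2.79, 3.14, 3.14, 3.14].

### API

Orientations are given as a unit quaternion [w, x, y, z].
In Python, from workcell import bot gives the robot as it stands. The module is installed in compiled form; this text tells all that it offers.
- The arm moves only by the tool move_arm, never from a script. Its argument "plan" is a list of rows, each an object of numbers: "dx", "dy", "dz": the shift along the tool's x, y, z in m; "spin": the turn about the tool's z in rad. A call has 1 to 8 rows; each row is the pose to reach, as a shift and turn from the pose commanded when the call began, along the tool's axes at that moment; what a row does not reach only later rows make up. A row lasts 1/8 s, in which the tool goes at most 62.5 mm and 10.7 degrees, less where a joint would pass 70% of its speed; a pose out of reach is approached as far as the arm can. A call with a gripper value outside its range is refused whole. "grip" is the opening, from 0 (shut) to 1 (fully open), set as the call begins (left out, the last holds). The fingers move at their own pace and stop on an object; the grip force is fixed at half the most. Time passes only in rows, so rows that repeat a pose let the fingers close. It gives the time, the measured TCP pose, the force, the opening and the grip force at its end, in the units of the state.
- bot.observe(): the state, without advancing time (a new reading comes with each control period).
- bot.snapshot(name): name is "side" or "top"; returns the picture (480x640x3 uint8, blue, green, red); there is no depth.
- bot.get_calibration(name): a dict with "fx", "fy", "cx", "cy" (pixels), "eye" and "attitude" of the camera in the world. Camera axes: x right, y down, z forward; pixel columns grow to the right and rows downward; lengths in m; the calibration is good to about 2 mm. A picture is of the moment at which its call begins. get_calibration takes no time and is no camera call.
- bot.hand_in(): hands the job in; it is judged then, once.
The state is a dict: "clock": time; "qpos": joint angles; "dq": joint speeds; "joint_torque": joint torques, N m; "tcp_pos": TCP position; "tcp_rot": TCP orientation; "contact_force": force on the tool from outside, world axes, zero at the start; "ft_torque": the same for the moment, N m; "opening": finger opening in m; "grasp_force": force on a finger pad.
Only numpy, scipy, OpenCV 4.12 (cv2) and the standard library are available. Lean on these libraries where they do the work, as an engineer would, in place of code of your own. Each camera call takes 0.05 s, during which the arm holds its last target. There are 200 camera calls.

## Working session

There is one attempt and no reset: what is moved stays moved. The work goes in short steps, Python scripts to look and compute and a tool call to move; the robot and the scene stay as the last step left them, time stands still between calls to the robot, and variables do not carry over. Pictures are saved under pics/ and viewed, at most 10 in all, crops included, and the job is handed in when it is done.

Besides the shell and the picture viewer there is one more tool, called after "Emit:" in YAML: its name, and indented under it one key for each argument. move_arm: Moves the arm, as the interface text tells. Its arguments: {"type":"object","properties":{"plan":{"type":"array","items":{"type":"object","properties":{"dx":{"type":"number"},"dy":{"type":"number"},"dz":{"type":"number"},"spin":{"type":"number"}}}},"grip":{"type":"number"}},"required":["plan"]}

```bash
mkdir -p pics
python3 - <<'E'
from workcell import bot
import cv2
for n in("top","side"):
    cv2.imwrite(f"pics/{n}0.png",bot.snapshot(n)); print(n,bot.get_calibration(n))
s=bot.observe(); print(s)
E
```

```text
top {'fx': 594.7488579510688, 'fy': 594.7488579510688, 'cx': 313.90044689079923, 'cy': 238.78552750628276, 'eye': array([0.43960208, 0.28466633, 1.26441315]), 'attitude': array([ 0.02828679, -0.70104502,  0.71196276, -0.02906475])}
side {'fx': 571.2147333157696, 'fy': 571.2147333157696, 'cx': 318.47139957003327, 'cy': 226.80886274861606, 'eye': array([1.19348364, 0.6725146 , 0.79321907]), 'attitude': array([-0.20883207,  0.46902131,  0.78630815, -0.34369707])}
{'clock': 0.1, 'qpos': array([ 1.17870783e+00,  2.91232339e-01, -1.54016372e-01,  1.12672418e+00,
        1.62294483e-05,  1.43151789e+00]), 'dq': array([ 0.00083959, -0.00169922,  0.00173209,  0.00065965,  0.00073007,
        0.00104529]), 'joint_torque': array([ 1.44621783e-03, -5.37975669e+01,  3.31919003e+01,  9.30662092e-03,
       -1.74275074e-04,  1.62186603e-05]), 'tcp_pos': array([0.13114752, 0.50795762, 0.23079825]), 'tcp_rot': array([-1.62294012e-04,  1.26068661e-01,  9.92021344e-01, -5.65508595e-04]), 'contact_force': array([ 0.63233464,  0.10398187, -0.462761  ]), 'ft_torque': array([ 0.0124718 ,  0.02804015, -0.06039116]), 'grasp_force': 0.0, 'opening': 0.08563391491900507}
```

View pics/top0.png

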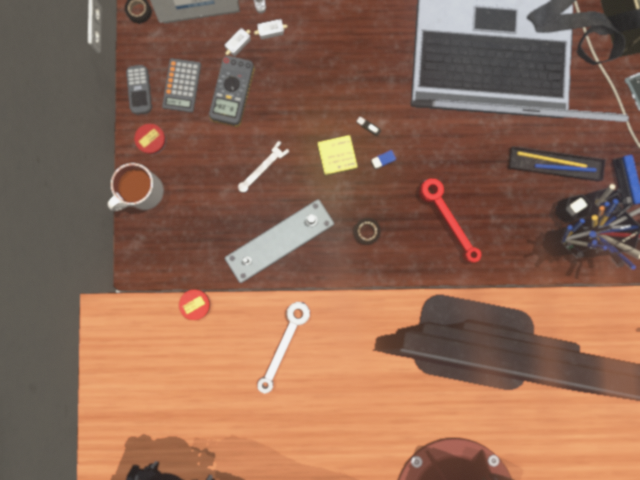

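View pics/side0.png

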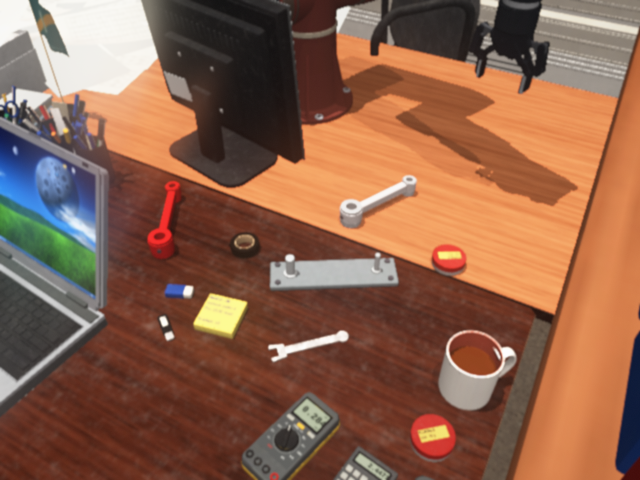

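The top view shows the lever with its hub at about (298,313) and eye at about (265,385). The fixture's thick post is near (311,220) and its pin near (247,261). A red look-alike is at (450,220), and a monitor stands on the right at about (375–640, 345). The side view agrees: hub (350,212), eye (409,185), post (290,265), pin (378,262).

```bash
cat > h.py <<'E'
from workcell import bot
import cv2, numpy as np
from scipy.spatial.transform import Rotation as R
def ray(n,p):
    c=bot.get_calibration(n); q=c["attitude"]
    d=R.from_quat([*q[1:],q[0]]).apply([(p[0]-c["cx"])/c["fx"],(p[1]-c["cy"])/c["fy"],1.])
    return c["eye"],d
def onz(n,p,z):
    e,d=ray(n,p); return e+d*(z-e[2])/d[2]
def proj(n,P):
    c=bot.get_calibration(n); q=c["attitude"]
    v=R.from_quat([*q[1:],q[0]]).inv().apply(np.array(P)-c["eye"])
    return v[0]/v[2]*c["fx"]+c["cx"],v[1]/v[2]*c["fy"]+c["cy"]
def tri(pt,ps):
    (a,d),(b,f)=ray("top",pt),ray("side",ps)
    s=np.linalg.lstsq(np.c_[d,-f],b-a,rcond=None)[0]
    A,B=a+s[0]*d,b+s[1]*f; return (A+B)/2,np.linalg.norm(A-B)
E
python3 - <<'E'
from h import *
t=cv2.imread("pics/top0.png"); s=cv2.imread("pics/side0.png")
hsv=cv2.cvtColor(t,cv2.COLOR_BGR2HSV)
m=((hsv[...,1]<70)&(hsv[...,2]>110)).astype(np.uint8)*255
roi=np.zeros_like(m); roi[296:400,240:330]=1
cs,hi=cv2.findContours(m*roi,cv2.RETR_CCOMP,cv2.CHAIN_APPROX_NONE)
for c,h in zip(cs,hi[0]):
    if len(c)>8: print("hole" if h[3]>=0 else "outer",cv2.contourArea(c),cv2.minAreaRect(c))
P=lambda p,z:print(p,z,onz("top",p,z).round(4))
P((298,313),.042);P((265,385),.038);P((311,220),.055);P((247,261),.055)
a=cv2.resize(t[195:400,220:340],None,fx=4,fy=4,interpolation=cv2.INTER_CUBIC)[:800]
top=np.hstack([cv2.resize(t[195:285,220:340],None,fx=5,fy=5,interpolation=cv2.INTER_CUBIC)[:450,:600]])
l=cv2.resize(t[298:396,250:320],None,fx=3,fy=3,interpolation=cv2.INTER_CUBIC)
f=cv2.resize(t[200:285,222:336],None,fx=4,fy=4,interpolation=cv2.INTER_CUBIC)
o=np.zeros((600,800,3),np.uint8)
o[:294,:210]=l; o[:340,220:220+456]=f
g=cv2.resize(s[170:290,265:425],None,fx=2,fy=2,interpolation=cv2.INTER_CUBIC); o[350:590,:320]=g
cv2.imwrite("pics/c0.png",o)
for ps in((302,160),(285,0)):
    for x in(.2,.25,.3):
        e,d=ray("side",ps); print(ps,e+d*(x-e[0])/d[0])
for pt in((375,345),(405,335)):
    for z in(.05,.1,.3,.5): P(pt,z)
E
```

```text
outer 1049.5 ((281.0000305175781, 346.5000305175781), (22.807889938354492, 98.3869857788086), 26.56505012512207)
hole 23.5 ((264.7500305175781, 384.2500305175781), (5.656853675842285, 4.949747085571289), 45.0)
hole 77.5 ((297.75, 313.25), (9.899494171142578, 9.192388534545898), 45.0)
(298, 313) 0.042 [0.3875 0.3174 0.042 ]
(265, 385) 0.038 [0.2433 0.3863 0.038 ]
(311, 220) 0.055 [0.5766 0.2879 0.055 ]
(247, 261) 0.055 [0.4947 0.4193 0.055 ]
(302, 160) [ 0.2         0.09907032 -0.03705244]
(302, 160) [0.25       0.12793059 0.00473343]
(302, 160) [0.3        0.15679087 0.04651929]
(285, 0) [0.2        0.06553441 0.34853802]
(285, 0) [0.25       0.09608249 0.37091791]
(285, 0) [0.3        0.12663056 0.3932978 ]
(375, 345) 0.05 [0.3213 0.1625 0.05  ]
(375, 345) 0.1 [0.3261 0.1676 0.1   ]
(375, 345) 0.3 [0.3456 0.1877 0.3   ]
(375, 345) 0.5 [0.3651 0.2078 0.5   ]
(405, 335) 0.05 [0.3403 0.1014 0.05  ]
(405, 335) 0.1 [0.3444 0.1089 0.1   ]
(405, 335) 0.3 [0.3607 0.1391 0.3   ]
(405, 335) 0.5 [0.3771 0.1693 0.5   ]
```

View pics/c0.png

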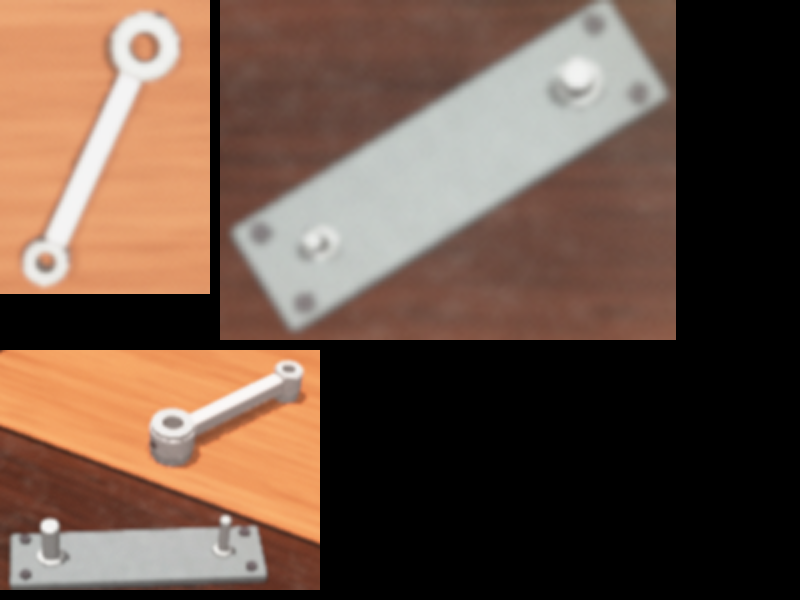

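The crop shows the ring holes clearly. It puts the post top at about (311.2,218) and the pin top at about (245.2,260.2) in the top view. In the side view the post top is at about (290,256.5) and the pin top at about (377.5,254.5).

Run:
```python
from h import *
t=cv2.imread("pics/top0.png")
def rep(n,pt,ps,z):
    p,g=tri(pt,ps); a=onz("top",pt,z); b=onz("side",ps,z)
    print(n,"tri",p.round(4),"gap",round(g,4),"top",a[:2].round(4),"side",b[:2].round(4)); return a,b
h=rep("hub",(297.75,313.25),(351,205.5),.042); e=rep("eye",(264.75,384.25),(409.5,179.5),.038)
p=rep("post",(311.2,218),(290,256.5),.055); q=rep("pin",(245.2,260.2),(377.5,254.5),.055)
for n,a,b in(("lev",h,e),("fix",p,q)):
    for i in(0,1):
        d=(b[i]-a[i])[:2]; print(n,np.hypot(*d),np.arctan2(d[1],d[0]),(a[i][:2]+d*44/160))
# plate rectangle
hsv=cv2.cvtColor(t,cv2.COLOR_BGR2HSV)
m=((hsv[...,1]<60)&(hsv[...,2]>110)).astype(np.uint8)*255; roi=np.zeros_like(m); roi[195:288,215:342]=1
c=max(cv2.findContours(m*roi,cv2.RETR_EXTERNAL,cv2.CHAIN_APPROX_NONE)[0],key=cv2.contourArea)
W=np.array([onz("top",x,.012)[:2] for x in cv2.boxPoints(cv2.minAreaRect(c))])
print(W.round(4),W.mean(0),np.linalg.norm(W-np.roll(W,1,0),axis=1))
L=max((W[1]-W[0],W[2]-W[1]),key=np.linalg.norm); print(np.arctan2(L[1],L[0]))
```

```text
hub tri [0.3868 0.3184 0.0452] gap 0.0015 top [0.387  0.3179] side [0.383  0.3176]
eye tri [0.2446 0.3881 0.0404] gap 0.0033 top [0.2448 0.3868] side [0.2407 0.3886]
post tri [0.5798 0.2886 0.0567] gap 0.0026 top [0.5807 0.2874] side [0.5778 0.2888]
pin tri [0.4961 0.4242 0.0529] gap 0.0021 top [0.4964 0.423 ] side [0.4975 0.4258]
lev 0.15799493832838218 2.6900831598283026 [0.34790578 0.33683168]
lev 0.15906340987639464 2.678386737477057 [0.34385136 0.33711358]
fix 0.1596121756100554 2.127145689670892 [0.55749214 0.32471078]
fix 0.158776222168232 2.1011950405976196 [0.5557437  0.32646222]
[[0.5061 0.4752]
 [0.631  0.2711]
 [0.5723 0.2359]
 [0.4484 0.4395]] [0.53945376 0.35539549] [0.06782111 0.23926388 0.06838741 0.23837914]
-1.0216252493013014
```

Emit:
move_arm:
  plan:
    - {"dx": -0.03, "dy": -0.014, "dz": 0.01, "spin": 0.03}
    - {"dx": -0.063, "dy": -0.028, "dz": 0.02, "spin": 0.06}
    - {"dx": -0.1, "dy": -0.045, "dz": 0.03, "spin": 0.1}
    - {"dx": -0.14, "dy": -0.062, "dz": 0.05, "spin": 0.13}
    - {"dx": -0.18, "dy": -0.08, "dz": 0.07, "spin": 0.16}
    - {"dx": -0.22, "dy": -0.097, "dz": 0.09, "spin": 0.18}
    - {"dx": -0.252, "dy": -0.1115, "dz": 0.11, "spin": 0.202}
    - {"dx": -0.252, "dy": -0.1115, "dz": 0.12, "spin": 0.202}
  grip: 1

```text
clock: 1.1
tcp_pos: [0.3484, 0.3357, 0.1101]
tcp_rot: [-0.0, 0.227, 0.974, -0.001]
contact_force: [-0.6, 0.1, -1.4]
opening: 0.0853
grasp_force: 0.0
```

Emit:
move_arm:
  plan:
    - {"dz": 0}
    - {"dz": 0}

```text
$.plan[0]: bad value
```

Run:
```python
from h import *
s=bot.observe()
print(s["clock"],s["qpos"].round(4),s["tcp_pos"].round(4),s["contact_force"].round(1))
q=s["tcp_rot"]; M=R.from_quat([*q[1:],q[0]]).as_matrix(); print(M.round(4),"yaw",np.arctan2(M[1,0],M[0,0]))
print("tool shift to lever",(M.T@(np.array([.347,.337,.005])-s["tcp_pos"])).round(4))
cv2.imwrite("pics/side1.png",bot.snapshot("side"));cv2.imwrite("pics/top1.png",bot.snapshot("top"))
a=cv2.imread("pics/side1.png");b=cv2.imread("pics/top1.png")
cv2.imwrite("pics/m1.png",cv2.resize(np.hstack([a[:300,100:],b[180:480,100:]]),None,fx=.74,fy=.74,interpolation=cv2.INTER_AREA))
# planar link fit
Q=np.array([[1.17870783,.291232,-.154016,1.126724],s["qpos"][:4]]);T=np.array([[.13114752,.50795762,.23079825],s["tcp_pos"]])
A=[];y=[]
for k,p in zip(Q,T):
    A+= [[np.sin(k[1]),np.cos(k[1]-k[2]),1,0],[np.cos(k[1]),-np.sin(k[1]-k[2]),0,1]]; y+=[np.hypot(p[0],p[1]),p[2]]
print("a1,a2,c,h-tool",np.linalg.solve(A,y))
```

```text
1.1 [ 6.1590e-01  3.2360e-01 -4.5360e-01  7.9500e-01 -3.0000e-04  1.0741e+00] [0.3484 0.3357 0.1101] [-0.6  0.1 -1.4]
[[-8.968e-01  4.424e-01 -9.000e-04]
 [ 4.424e-01  8.968e-01 -1.000e-03]
 [ 4.000e-04 -1.300e-03 -1.000e+00]] yaw 2.683373393266775
tool shift to lever [0.0018 0.0007 0.1051]
a1,a2,c,h-tool [ 1.16064593  0.40388286 -0.17315036 -0.70702891]
```

View pics/m1.png

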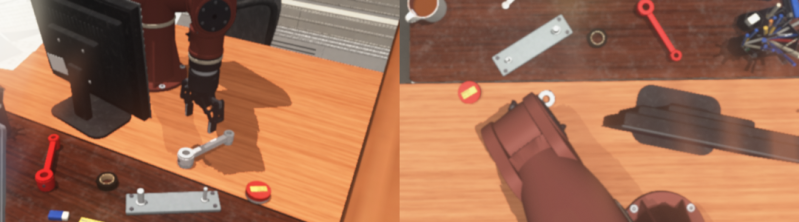

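The pictures show the open gripper above the lever arm, hub to the left in the side view at about (185,155), with the arm clear of the monitor. I'll lower next. A row with only dz = 0 was refused, so I'll give real values.

Emit:
move_arm:
  plan:
    - {"dx": 0.001, "dy": 0.001, "dz": 0.03, "spin": -0.002}
    - {"dx": 0.001, "dy": 0.001, "dz": 0.06, "spin": -0.002}
    - {"dx": 0.001, "dy": 0.001, "dz": 0.065, "spin": -0.002}
    - {"dx": 0.001, "dy": 0.001, "dz": 0.065, "spin": -0.002}

```text
clock: 1.7
tcp_pos: [0.3467, 0.3393, 0.047]
tcp_rot: [0.0, 0.224, 0.975, 0.0]
contact_force: [-0.1, 0.2, 0.0]
opening: 0.0855
grasp_force: 0.0
```

Run:
```python
from h import *
s=bot.observe()
print(s["clock"],s["qpos"].round(4),s["tcp_pos"].round(4),s["contact_force"].round(1))
q=s["tcp_rot"]; M=R.from_quat([*q[1:],q[0]]).as_matrix(); print("yaw",np.arctan2(M[1,0],M[0,0]))
print("tool shift to lever",(M.T@(np.array([.347,.337,.005])-s["tcp_pos"])).round(4))
Q=np.array([[1.17870783,.291232,-.154016,1.126724],[.6159,.3236,-.4536,.795],s["qpos"][:4]]);T=np.array([[.13114752,.50795762,.23079825],[.3484,.3357,.1101],s["tcp_pos"]])
for k,p in zip(Q,T): print("lat",-np.sin(k[0])*p[0]+np.cos(k[0])*p[1],"sums",k[1]-k[2]+k[3],k[1]+k[2]+k[3])
for sg in(1,-1):
    A=[];y=[]
    for k,p in zip(Q,T):
        b=k[1]+sg*k[2]
        A+= [[np.sin(k[1]),np.cos(k[1]),np.cos(b),np.sin(b),1,0],[np.cos(k[1]),-np.sin(k[1]),-np.sin(b),np.cos(b),0,1]]; y+=[np.cos(k[0])*p[0]+np.sin(k[0])*p[1],p[2]]
    A=np.array(A)
    for cols in([0,2,4,5],[0,3,4,5],[0,2,3,5],[0,2,5],[0,3,5],[0,1,2,3,4,5]):
        x,r,*_=np.linalg.lstsq(A[:,cols],y,rcond=None); print(sg,cols,x.round(3),np.abs(A[:,cols]@x-y).max().round(5))
```

```text
1.7 [ 6.2370e-01  4.0930e-01 -5.2770e-01  6.3360e-01  1.0000e-04  1.0754e+00] [0.3467 0.3393 0.047 ] [-0.1  0.2  0. ]
yaw 2.6898627740884336
tool shift to lever [-0.0013 -0.0019  0.042 ]
lat 0.07290525599961933 sums 1.5719720000000001 1.26394
lat 0.07274804342084365 sums 1.5722 0.665
lat 0.07292835491767513 sums 1.5705328693412386 0.5152052210089761
1 [0, 2, 4, 5] [-0.096 -0.585  1.105  0.241] 0.03715
1 [0, 3, 4, 5] [ 0.8    0.361  0.238 -0.981] 0.08851
1 [0, 2, 3, 5] [ 1.809 -0.095  0.613 -2.178] 0.07714
1 [0, 2, 5] [ 1.3    0.05  -1.096] 0.09628
1 [0, 3, 5] [ 1.523  0.543 -1.842] 0.07658
1 [0, 1, 2, 3, 4, 5] [ 0.282  0.736 -0.358  0.159  0.067 -0.034] 0.0
-1 [0, 2, 4, 5] [ 0.743  0.403 -0.053 -0.31 ] 0.00728
-1 [0, 3, 4, 5] [-1.164  0.405  0.62   0.927] 0.05922
-1 [0, 2, 3, 5] [ 0.51   0.384  0.06  -0.147] 0.00033
-1 [0, 2, 5] [ 0.632  0.383 -0.218] 0.0085
-1 [0, 3, 5] [ 1.399  0.024 -1.205] 0.10758
-1 [0, 1, 2, 3, 4, 5] [ 0.52  -0.004  0.386  0.059  0.    -0.155] 0.0
```

Run:
```python
from h import *
b=cv2.imread("pics/top0.png"); 
g=cv2.resize(b[280:430,360:640],None,fx=2.8,fy=2.8,interpolation=cv2.INTER_CUBIC)
g=cv2.convertScaleAbs(g,alpha=2.2,beta=10); cv2.imwrite("pics/mon.png",g)
for z in(.06,.2,.3,.4,.5,.6): print(z,np.round(proj("top",(.3225,.164,z)),0),np.round(proj("side",(.3225,.164,z)),0))
```

```text
0.06 [375. 345.] [300. 161.]
0.2 [383. 353.] [299. 104.]
0.3 [390. 359.] [298.  58.]
0.4 [399. 368.] [297.   4.]
0.5 [410. 378.] [295. -56.]
0.6 [425. 392.] [ 294. -126.]
```

View pics/mon.png

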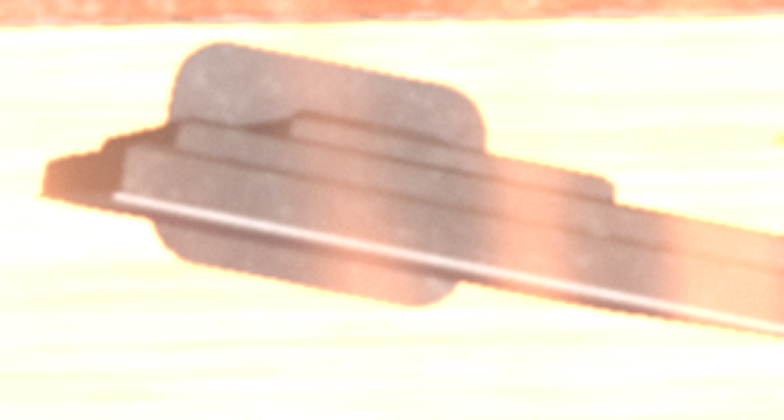

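Emit:
move_arm:
  plan:
    - {"dx": -0.001, "dy": -0.002, "dz": 0.02, "spin": 0.001}
    - {"dx": -0.001, "dy": -0.002, "dz": 0.035, "spin": 0.001}
    - {"dx": -0.001, "dy": -0.002, "dz": 0.042, "spin": 0.001}
    - {"dx": -0.001, "dy": -0.002, "dz": 0.042, "spin": 0.001}

```text
clock: 2.2
tcp_pos: [0.3472, 0.3368, 0.0048]
tcp_rot: [0.0, 0.225, 0.974, 0.0]
contact_force: [0.4, 0.7, 0.4]
opening: 0.0854
grasp_force: 0.0
```

The enlarged crop shows the monitor panel leaning towards +x, with its top left corner at about (403,345) in the top view. That puts the top edge at roughly z 0.40–0.45. I'll close on the lever now and check the arm's clearance over the monitor before carrying.

Emit:
move_arm:
  plan:
    - {"dx": 0, "dy": 0, "dz": 0, "spin": 0}
    - {"dx": 0, "dy": 0, "dz": 0, "spin": 0}
    - {"dx": 0, "dy": 0, "dz": 0, "spin": 0}
    - {"dx": 0, "dy": 0, "dz": 0, "spin": 0}
    - {"dx": 0, "dy": 0, "dz": 0, "spin": 0}
    - {"dx": 0, "dy": 0, "dz": 0, "spin": 0}
    - {"dx": 0, "dy": 0, "dz": 0, "spin": 0}
    - {"dx": 0, "dy": 0, "dz": 0, "spin": 0}
  grip: 0

```text
clock: 3.2
tcp_pos: [0.3471, 0.3364, 0.0046]
tcp_rot: [0.0, 0.225, 0.974, 0.0]
contact_force: [-0.7, -1.0, 5.7]
opening: 0.015
grasp_force: 59.1
```

Run:
```python
from h import *
s=bot.observe(); print(s["clock"],s["tcp_pos"].round(4),s["contact_force"].round(1),s["opening"],s["grasp_force"])
for z in(.3,.35,.4,.45,.5): print(z,np.round(proj("side",(.348,.336,z))))
a=bot.snapshot("side");cv2.imwrite("pics/side2.png",a)
b=bot.snapshot("top");cv2.imwrite("pics/top2.png",b)
cv2.imwrite("pics/m2.png",np.hstack([a[:300,240:640],b[180:480,200:600]]))
```

```text
3.2 [0.3471 0.3364 0.0046] [-0.7 -1.   5.7] 0.015002333515884515 59.12313222885132
0.3 [376.  85.]
0.35 [378.  58.]
0.4 [380.  30.]
0.45 [383.  -1.]
0.5 [386. -34.]
```

View pics/m2.png

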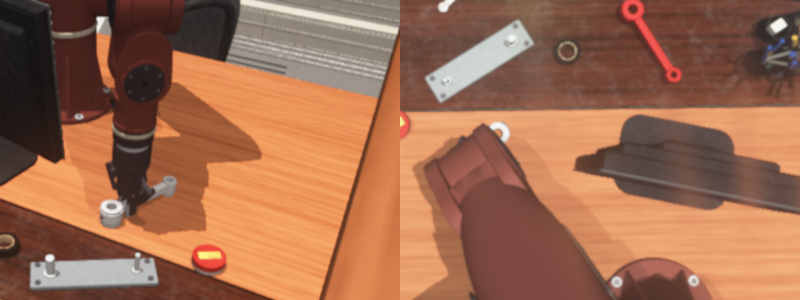

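Pixel picture: the fingers are closed on the arm close to the hub, hub at about (350,213) and eye at about (409,185) in the full side view, so the lever has not shifted. Next I'll check which side the forearm lies on.

Run:
```python
from h import *
s=bot.observe(); q=s["qpos"]; c,sn=np.cos(q[0]),np.sin(q[0])
for h in(.13,.18):
  for l in(0,.073,.14):
    P=lambda f,z:np.array([f*c-l*sn,f*sn+l*c,z])
    e=(.51*np.sin(q[1]),h+.51*np.cos(q[1])); b=q[1]-q[2]
    w=(e[0]+.385*np.cos(b)+.06*np.sin(b),e[1]-.385*np.sin(b)+.06*np.cos(b))
    print(h,l,"elbow",np.round(e,3),*[np.round(proj(n,P(*e))) for n in("top","side")],"wrist",np.round(w,3),*[np.round(proj(n,P(*w))) for n in("top","side")])
b=cv2.imread("pics/top2.png"); hsv=cv2.cvtColor(b,cv2.COLOR_BGR2HSV)
m=((hsv[...,2]<130)&((hsv[...,0]<8)|(hsv[...,0]>165))&(hsv[...,1]>60))
for r in range(310,480,15):
    x=np.flatnonzero(m[r,200:520])+200; print(r,x.min() if len(x) else 0,x.max() if len(x) else 0,len(x))
```

```text
0.13 0 elbow [0.233 0.584] [452. 512.] [ 318. -132.] wrist [0.478 0.281] [319. 318.] [335.  97.]
0.13 0.073 elbow [0.233 0.584] [400. 552.] [ 360. -133.] wrist [0.478 0.281] [283. 345.] [375.  95.]
0.13 0.14 elbow [0.233 0.584] [351. 590.] [ 398. -134.] wrist [0.478 0.281] [250. 369.] [412.  92.]
0.18 0 elbow [0.233 0.634] [464. 530.] [ 318. -167.] wrist [0.478 0.331] [319. 320.] [335.  71.]
0.18 0.073 elbow [0.233 0.634] [407. 574.] [ 362. -168.] wrist [0.478 0.331] [281. 348.] [378.  69.]
0.18 0.14 elbow [0.233 0.634] [354. 615.] [ 401. -169.] wrist [0.478 0.331] [246. 374.] [416.  67.]
310 275 491 37
325 258 505 38
340 234 519 68
355 241 519 64
370 248 498 121
385 257 516 93
400 262 352 91
415 261 361 100
430 264 374 92
445 267 428 105
460 272 485 173
475 276 491 201
```

Emit:
move_arm:
  plan:
    - {"dx": 0, "dy": 0, "dz": -0.008, "spin": 0}
    - {"dx": 0, "dy": 0, "dz": -0.025, "spin": 0}
    - {"dx": 0, "dy": 0, "dz": -0.045, "spin": 0}
    - {"dx": 0, "dy": 0, "dz": -0.065, "spin": 0}
    - {"dx": 0, "dy": 0, "dz": -0.085, "spin": 0}
    - {"dx": 0, "dy": 0, "dz": -0.1, "spin": 0}
    - {"dx": 0, "dy": 0, "dz": -0.11, "spin": 0}
    - {"dx": 0, "dy": 0, "dz": -0.11, "spin": 0}

```text
clock: 4.3
tcp_pos: [0.3472, 0.3366, 0.1147]
tcp_rot: [0.0, 0.225, 0.974, 0.0]
contact_force: [-0.2, -0.3, -4.3]
opening: 0.0149
grasp_force: 58.9
```

Emit:
move_arm:
  plan:
    - {"dx": -0.01, "dy": 0.004, "dz": 0, "spin": 0.03}
    - {"dx": -0.03, "dy": 0.012, "dz": 0, "spin": 0.08}
    - {"dx": -0.05, "dy": 0.02, "dz": 0, "spin": 0.15}
    - {"dx": -0.08, "dy": 0.033, "dz": 0, "spin": 0.22}
    - {"dx": -0.11, "dy": 0.046, "dz": 0, "spin": 0.3}
    - {"dx": -0.135, "dy": 0.056, "dz": 0, "spin": 0.38}
    - {"dx": -0.155, "dy": 0.065, "dz": 0, "spin": 0.45}
    - {"dx": -0.17, "dy": 0.071, "dz": 0, "spin": 0.5}

```text
clock: 5.3
tcp_pos: [0.5322, 0.325, 0.113]
tcp_rot: [-0.0, 0.461, 0.888, -0.001]
contact_force: [1.0, -0.0, -5.0]
opening: 0.0152
grasp_force: 58.9
```

```bash
cat > st.py <<'E'
from h import *
s=bot.observe()
print(s["clock"],s["qpos"].round(3),s["tcp_pos"].round(4),s["contact_force"].round(1),s["ft_torque"].round(2),s["joint_torque"].round(1),s["opening"],s["grasp_force"])
q=s["tcp_rot"]; M=R.from_quat([*q[1:],q[0]]).as_matrix(); y=np.arctan2(M[1,0],M[0,0])
print("yaw",y,"spin",y-2.12,"shift",(M.T@(np.array([.557,.325,.09])-s["tcp_pos"])).round(4))
E
python3 - <<'E'
from st import *
a=bot.snapshot("side");b=bot.snapshot("top")
cv2.imwrite("pics/side3.png",a);cv2.imwrite("pics/top3.png",b)
cv2.imwrite("pics/m3.png",np.hstack([a[:400,200:600],b[80:480,180:580]]))
E
```

```text
5.3 [ 0.431  0.559 -0.056  0.957 -0.     1.389] [0.5322 0.325  0.113 ] [ 1. -0. -5.] [ 0.05 -0.04  0.01] [  0.3 -72.8  31.4  -0.4  -0.   -0.4] 0.015201204060405203 58.88089299201965
yaw 2.1839095297037385 spin 0.06390952970373842 shift [-0.0143  0.0203  0.023 ]
```

View pics/m3.png

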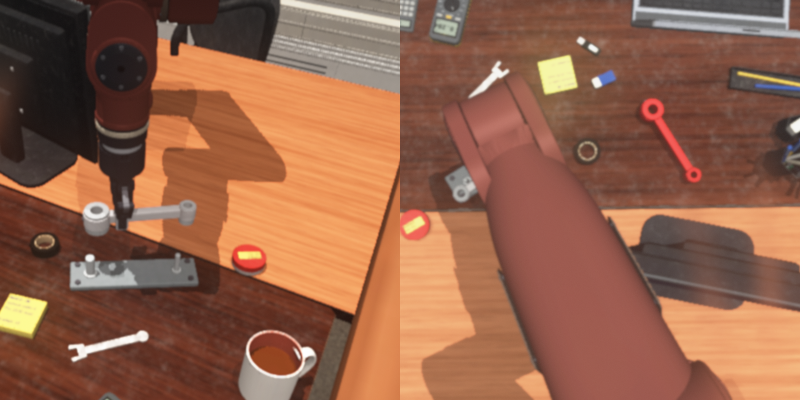

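The picture shows the lever level, held next to the hub and short of the fixture. In the full side view the hub is at about (297,218) and the eye at about (387,210). The arm stays clear of the monitor.

Emit:
move_arm:
  plan:
    - {"dx": -0.005, "dy": 0.007, "dz": 0, "spin": 0.02}
    - {"dx": -0.01, "dy": 0.014, "dz": 0, "spin": 0.045}
    - {"dx": -0.0143, "dy": 0.0203, "dz": 0, "spin": 0.064}
    - {"dx": -0.0143, "dy": 0.0203, "dz": 0, "spin": 0.064}
    - {"dx": -0.0143, "dy": 0.0203, "dz": 0, "spin": 0.064}
    - {"dx": -0.0143, "dy": 0.0203, "dz": 0, "spin": 0.064}

```text
clock: 6.15
tcp_pos: [0.5554, 0.3258, 0.1143]
tcp_rot: [-0.0, 0.487, 0.873, -0.0]
contact_force: [0.4, 0.1, -4.5]
opening: 0.0153
grasp_force: 59.1
```

Run:
```python
from st import *
a=bot.snapshot("side");b=bot.snapshot("top")
cv2.imwrite("pics/side4.png",a);cv2.imwrite("pics/top4.png",b)
o=np.zeros((600,800,3),np.uint8)
o[:480,:]=cv2.resize(a[180:300,240:440],None,fx=4,fy=4,interpolation=cv2.INTER_CUBIC)
cv2.imwrite("pics/m4.png",o)
```

```text
6.15 [0.417 0.594 0.01  0.987 0.    1.435] [0.5554 0.3258 0.1143] [ 0.4  0.1 -4.5] [ 0.03 -0.06  0.  ] [ -0.1 -74.1  33.    0.   -0.   -0. ] 0.015263465744549759 59.11987066268921
yaw 2.1241180276816936 spin 0.004118027681693448 shift [-0.0015  0.0009  0.0243]
```

View pics/m4.png

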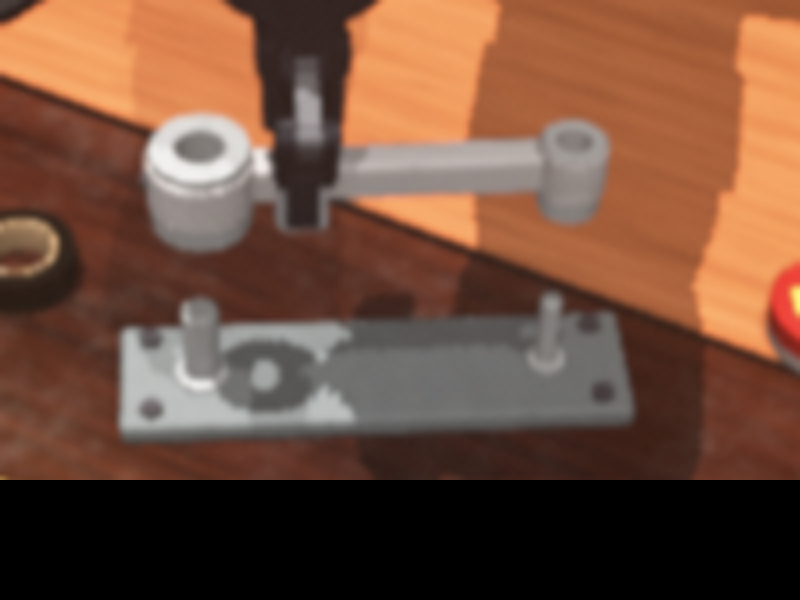

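The enlarged side view shows the lever level above the posts: hub hole at (290.2,216.5), eye hole at (383.8,215.5), post top at (290,256.5), pin top at (377.5,254.8).

```bash
cat > al.py <<'E'
from st import *
def rep(hp,ep,pp=(290,256.5),np_=(377.5,254.6)):
    u=s["tcp_pos"][2]-.0046
    H,E=[onz("side",p,u+z)[:2] for p,z in((hp,.042),(ep,.038))]
    P,N=[onz("side",p,.055)[:2] for p in(pp,np_)]
    an=lambda a,b:np.arctan2(*(b-a)[::-1])
    print("side: len",np.linalg.norm(E-H),np.linalg.norm(N-P),"yaw",an(H,E),an(P,N))
    print(" post-hub",(P-H).round(4),"pin-eye",(N-E).round(4), "tool",(M.T[:2,:2]@(P-H)).round(4),(M.T[:2,:2]@(N-E)).round(4))
    # top-view carry: lever in tool frame at the grasp
    y0=2*np.arctan2(.974,.225); x0=np.array([np.cos(y0),np.sin(y0)]);Rg=np.c_[x0,[x0[1],-x0[0]]]
    for n,a,t in(("hub",[.387,.3179],[.5807,.2874]),("eye",[.2448,.3868],[.4964,.423])):
        l=Rg.T@(np.array(a)-[.3471,.3366]); w=M[:2,:2]@l+s["tcp_pos"][:2]
        print(" carry",n,"tool",l.round(4),"err world",(np.array(t)-w).round(4),"tool",(M[:2,:2].T@(np.array(t)-w)).round(4))
E
python3 -c "
from al import *
rep((290.25,216.5),(383.75,215.5))"
```

```text
6.25 [0.417 0.594 0.01  0.987 0.    1.435] [0.5555 0.3259 0.1144] [ 0.4  0.3 -4. ] [0.07 0.   0.05] [ -0.  -74.2  32.9   0.    0.   -0. ] 0.014761049726432088 59.11980986595154
yaw 2.1240917729328395 spin 0.004091772932839355 shift [-0.0015  0.0008  0.0244]
side: len 0.15954402960345268 0.15874735525026293 yaw 2.114534321620386 2.099594119121834
 post-hub [ 0.0013 -0.0028] pin-eye [ 0.0037 -0.0023] tool [-0.0031 -0.0004] [-0.0039  0.002 ]
 carry hub tool [-0.0441  0.0007] err world [ 0.0015 -0.0013] tool [-0.0019  0.0005]
 carry eye tool [0.114  0.0002] err world [0.0006 0.0001] tool [-0.0003  0.0005]
```

Emit:
move_arm:
  plan:
    - {"dx": -0.002, "dy": 0.0006, "dz": 0.004, "spin": 0.006}
    - {"dx": -0.002, "dy": 0.0006, "dz": 0.01, "spin": 0.006}
    - {"dx": -0.002, "dy": 0.0006, "dz": 0.017, "spin": 0.006}
    - {"dx": -0.002, "dy": 0.0006, "dz": 0.022, "spin": 0.006}
    - {"dx": -0.002, "dy": 0.0006, "dz": 0.0248, "spin": 0.006}
    - {"dx": -0.002, "dy": 0.0006, "dz": 0.0248, "spin": 0.006}
    - {"dx": -0.002, "dy": 0.0006, "dz": 0.0248, "spin": 0.006}
    - {"dx": -0.002, "dy": 0.0006, "dz": 0.0248, "spin": 0.006}

```text
clock: 7.25
tcp_pos: [0.5575, 0.3245, 0.0898]
tcp_rot: [0.0, 0.49, 0.872, 0.0]
contact_force: [-0.1, -0.1, -3.5]
opening: 0.0151
grasp_force: 59.1
```

Run:
```python
from st import *
a=bot.snapshot("side");cv2.imwrite("pics/side5.png",a)
cv2.imwrite("pics/m5.png",cv2.resize(a[190:300,260:420],None,fx=5,fy=5,interpolation=cv2.INTER_CUBIC))
```

```text
7.25 [ 0.414  0.617 -0.019  0.935  0.     1.438] [0.5575 0.3245 0.0898] [-0.1 -0.1 -3.5] [-0.01  0.01 -0.  ] [  0.  -74.7  32.1   0.    0.   -0. ] 0.015115146023359206 59.123042821884155
yaw 2.1177860952579346 spin -0.002213904742065509 shift [ 0.0007 -0.0001 -0.0002]
```

View pics/m5.png

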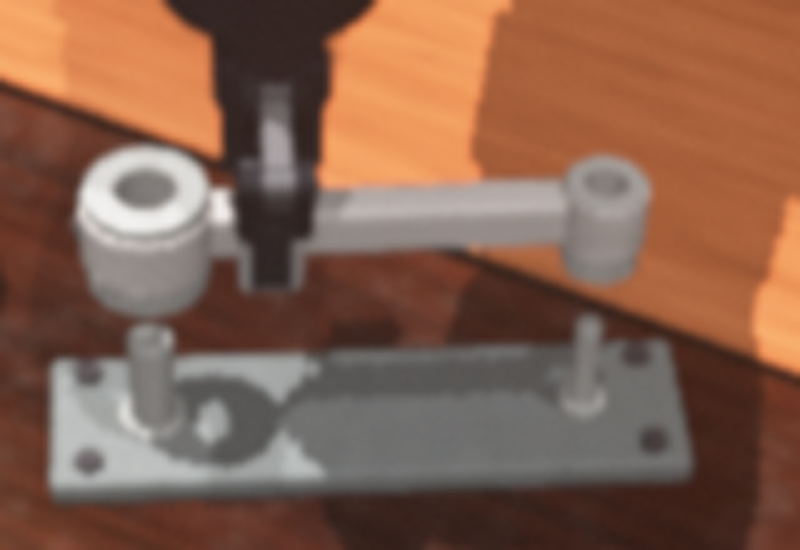

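The lever is held level over both posts: hub hole at (289.2,227.6), eye hole at (381.4,226.8), post top at (290.2,256.6), pin top at (378,254).

```bash
python3 -c "
from al import *
rep((289.1,227.6),(381.4,226.8),(290.1,256.5),(377.8,254.3))"
```

```text
7.3 [ 0.414  0.617 -0.019  0.935  0.     1.438] [0.5574 0.3245 0.0897] [ 0.1  0.4 -3.7] [ 0.05 -0.02 -0.06] [ -0.  -74.8  32.1  -0.    0.   -0. ] 0.015317245119571672 59.122488498687744
yaw 2.1178334956865457 spin -0.0021665043134544426 shift [ 0.0007 -0.0001 -0.0003]
side: len 0.15996189799842764 0.15919986497666092 yaw 2.1097794264459675 2.104316327545846
 post-hub [-0.0009 -0.0008] pin-eye [ 0.0003 -0.001 ] tool [-0.0002 -0.0012] [-0.001  -0.0003]
 carry hub tool [-0.0441  0.0007] err world [-0.0002  0.0002] tool [ 0.0003 -0.0001]
 carry eye tool [0.114  0.0002] err world [-0.0019  0.0011] tool [ 0.0019 -0.0011]
```

Both checks put the holes within about 2 mm of the posts, and the lever is still, so I'm handing in.

```bash
python3 -c "
from h import *
s=bot.observe();print(np.abs(s['dq']).max())
print(bot.hand_in())"
```

```text
0.002718290281087089
the job is handed in; nothing more can be done
None
```

I handed the job in with the lever held still and level at its balance point, the hub and eye holes within about 2 mm of straight above the post and pin, and about 3 cm of air over the tops; it took about 7 s, I saw no contact with the fixture, and the tin, spanner and tape were not touched.

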